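# Shake soap balls evenly over a three-cavity mould

### The arm

A 6-joint arm with a two-finger parallel gripper is mounted at the origin on the work surface. World frame = base frame: x ahead of the robot, y to its left, z up, the work surface at z = 0. Lengths are in mm, angles in degrees, forces in N, time in s.
With the tool pointing down it reaches from about 325 to 775 mm from the base axis. Payload 9.3 kg.
Tool frame: the origin (TCP) lies midway between the tips of the shut fingers; the grasp point (between the pads) lies 19 mm behind it; z points along the fingers, y is the line along which they close (so a half turn about z gives the same grasp; the last joint's range is limited). The gripper opens to 85 mm and grips with 20 to 120 N. Pads are 22 mm wide; open, the fingers measure 114 mm over their backs; the gripper's body (76 mm by 85 mm) begins 54 mm behind the grasp point. The pads swing forward as they close: fully open they stand 13 mm farther back than shut.
Start: joints at [64.423, 14.817, 1.232, 76.415, 0, 81.257], TCP at [159.277, 526.429, 231.279] pointing down, gripper open.
Joint ranges: [-174.27, 174.27], [-52.1, 104.24], [-59.71, 78.15], [-110.17, 111.67], [-87.03, 83.33], [-180, 180]. Speed limits (degrees/s): [127.2, 127.2, 159.86, 180, 180, 180].

### API

Orientations are given as [roll, pitch, yaw] about the fixed x, y, z axes, in that order (R = Rz(yaw) Ry(pitch) Rx(roll)).
In Python, from bench import env gives the robot as it stands.
- The arm moves only by the tool send_rows, never from a script. Its arguments are lists of equal length, an entry for each row: "linear": the shift along the world's x, y, z normalised to -1 to 1, where 1 is 100 mm, a list of three; "twist": the turn about the world's z normalised to -1 to 1, where 1 is 45 degrees. In form: {"linear": [[dx, dy, dz], ...], "twist": [twist, ...]}. A call has 1 to 20 rows; each row shifts and turns the commanded pose from where the row before left it; what a row does not reach is not made up. A row lasts 1/12 s, in which the tool goes at most 41.7 mm and 7.16 degrees, less where a joint would pass 70% of its speed; a pose out of reach is approached as far as the arm can. A call with a number of a shift or a turn outside -1 to 1 is refused whole. A call with a gripper value outside its range is refused whole. "gripper" is the opening, from -1 (shut) to 1 (fully open), set as the call begins (left out, the last holds). The fingers move at their own pace and stop on an object; the grip force is fixed at half the most. Time passes only in rows, so rows that do not move let the fingers close. It gives the time, the measured TCP pose, the force, the opening and the grip force at its end, in the units of the state.
- env.get_obs(): the state, without advancing time (a new reading comes with each control period).
- env.camera(name): name is "scene" or "top"; returns a dict with "image" (480x640x3 uint8, blue, green, red), "depth" (480x640 float32, mm along the optical axis (not along the pixel's ray), 0 where there is no reading), "fx", "fy", "cx", "cy" (pixels), "R" (3x3) and "t" (3): a world point X has camera coordinates R X + t. Camera axes: x right, y down, z forward; pixel columns grow to the right and rows downward; lengths in mm; the calibration is good to about 2 mm. A picture is of the moment at which its call begins.
- env.close_job(): hands the job in; it is judged then, once.
The state is a dict: "time": time; "joint_positions": joint angles; "qvel": joint speeds; "joint_torque": joint torques, N m; "position": TCP position; "orientation": TCP orientation; "ft_force": force on the tool from outside, world axes, zero at the start; "torque": the same for the moment, N m; "opening": finger opening in mm; "grip_force": force on a finger pad.
Only numpy, scipy, OpenCV 4.12 (cv2) and the standard library are available. Lean on these libraries where they do the work, as an engineer would, in place of code of your own. Each camera call takes 0.05 s, during which the arm holds its last target. There are 200 camera calls.

### The job

Pick up the flat white soap-ball shaker with the clear roof by the handle on its roof and shake its six soap balls out evenly over the three cavities of the white mould, two to each if you can: no cavity may stay empty or get more than three, and none may be spilt or left in the shaker. Then stand the shaker upright on its black mat again and let go; do not push the other things on the bench about.

Things in the scene. Friction and masses are not known exactly. Their poses are not given: they have to be found in the camera images.
- shaker: Dosing shaker, a flat closed box 176 mm long (x), 58 mm wide (y), 37 mm high, white with a clear roof; 0.2 to 0.4 kg. Origin: centre of its underside; +x points to its mouth end, z up. Inside, two lanes along x join at the back: the +y lane (hopper, front closed) holds the six balls in a row, the -y lane (chute) leads to the mouth. Starts on the mat, mouth end away from the robot.
- shaker_handle (a point): Grip point of the shaker's handle, at (0, 0, 62) mm in the shaker frame (axes the same). The handle is an aluminium fin standing on the roof, 70 mm long (x), 14 mm thick (y), from z = 37 to 82 mm; pinch it across its thickness from above.
- shaker_loader (a point): Where the hopper joins the chute, at (-52, -14, 20) mm in the shaker frame. Tip the mouth end UP 25 to 30 deg for a second: balls roll back and a portion, normally two, gets into the chute. Then tip the mouth end DOWN 25 to 30 deg: just those run out of the mouth within a second; the rest roll back into the hopper. Kept level, nothing comes out.
- shaker_mouth (a point): Centre of the mouth, a hole 28 mm long (x) by 24 mm wide in the shaker's underside at the +x end of its -y lane, at (71, -14, 6) mm in the shaker frame; the side panels reach 6 mm lower and the shaker ends at x = 88 mm. With the mouth end tipped down the balls drop nearly straight down from it.
- mould: White soap mould, fixed to the table: an open box 255 mm long (x), 110 mm wide (y), 45 mm high, walls and floor 6 mm, divided by two cross walls (39 mm high) into three equal cavities in a row along x, each about 77 x 98 mm inside. Origin: centre of its underside, on the table; z up.
- mould_a (a point): Floor centre of the mould's cavity at its -x end (x = -83 mm in the mould frame, 6 mm above the table).
- mould_b (a point): Floor centre of the mould's middle cavity.
- mould_c (a point): Floor centre of the mould's cavity at its +x end (x = +83 mm).
- mat_pad: Black rubber mat, the shaker's place, fixed to the table: 230 mm (x) x 80 mm (y) x 6 mm thick. Origin: centre of its underside; the top is 6 mm above the table.
- ball0: Ochre soap ball, 22 mm in diameter, 10 g, waxy, slippery; origin: its centre. Starts inside the shaker. Seen at a height of 17 mm when it lies in a cavity.
- ball1: Ochre soap ball, 22 mm in diameter, 10 g, waxy, slippery; origin: its centre. Starts inside the shaker. Seen at a height of 17 mm when it lies in a cavity.
- ball2: Ochre soap ball, 22 mm in diameter, 10 g, waxy, slippery; origin: its centre. Starts inside the shaker. Seen at a height of 17 mm when it lies in a cavity.
- ball3: Ochre soap ball, 22 mm in diameter, 10 g, waxy, slippery; origin: its centre. Starts inside the shaker. Seen at a height of 17 mm when it lies in a cavity.
- ball4: Ochre soap ball, 22 mm in diameter, 10 g, waxy, slippery; origin: its centre. Starts inside the shaker. Seen at a height of 17 mm when it lies in a cavity.
- ball5: Ochre soap ball, 22 mm in diameter, 10 g, waxy, slippery; origin: its centre. Starts inside the shaker. Seen at a height of 17 mm when it lies in a cavity.
- bar_up: Bystander: cream soap bar standing on end, 28 x 62 x 85 mm high; origin centre of underside. Leave it alone.
- bar_flat: Bystander: yellow soap bar lying flat, 85 x 62 x 26 mm; origin centre of underside. Leave it alone.
- sample_dark: Bystander: dark soap slice, 75 x 60 x 12 mm; origin centre of underside. Leave it alone.
- sample_oat: Bystander: oat-coloured soap slice, 75 x 60 x 12 mm; origin centre of underside. Leave it alone.
- curing_tray: Bystander, fixed: black tray 230 x 100 x 34 mm high with three soap bars lying in it; it stands on the other side of the mould from the mat. Origin centre of underside.

How it is judged (in metres and radians):
On the way, in this order (a step that is already met when the one before it is completed fails the run):
1. the shaker has been lifted clear of its mat (more than 50 mm) (z of shaker in the frame of mat_pad above 0.056 m), for 0.2 s.
2. all six balls lie in the mould, one to three in each cavity (x of ball0 in the frame of mould between -0.123 and 0.123 m and y of ball0 in the frame of mould between -0.051 and 0.051 m and z of ball0 in the frame of mould between 0.01 and 0.045 m and x of ball1 in the frame of mould between -0.123 and 0.123 m and y of ball1 in the frame of mould between -0.051 and 0.051 m and z of ball1 in the frame of mould between 0.01 and 0.045 m and x of ball2 in the frame of mould between -0.123 and 0.123 m and y of ball2 in the frame of mould between -0.051 and 0.051 m and z of ball2 in the frame of mould between 0.01 and 0.045 m and x of ball3 in the frame of mould between -0.123 and 0.123 m and y of ball3 in the frame of mould between -0.051 and 0.051 m and z of ball3 in the frame of mould between 0.01 and 0.045 m and x of ball4 in the frame of mould between -0.123 and 0.123 m and y of ball4 in the frame of mould between -0.051 and 0.051 m and z of ball4 in the frame of mould between 0.01 and 0.045 m and x of ball5 in the frame of mould between -0.123 and 0.123 m and y of ball5 in the frame of mould between -0.051 and 0.051 m and z of ball5 in the frame of mould between 0.01 and 0.045 m and x of any of ball0, ball1, ball2, ball3, ball4, ball5 in the frame of mould below -0.0415 m and horizontal distance between any of ball0, ball1, ball2, ball3, ball4, ball5 and mould_b below 0.051 m and x of any of ball0, ball1, ball2, ball3, ball4, ball5 in the frame of mould above 0.0415 m and not (x of each of ball0, ball1, ball2, ball3 in the frame of mould below -0.0415 m or x of each of ball0, ball1, ball2, ball4 in the frame of mould below -0.0415 m or x of each of ball0, ball1, ball2, ball5 in the frame of mould below -0.0415 m or x of each of ball0, ball1, ball3, ball4 in the frame of mould below -0.0415 m or x of each of ball0, ball1, ball3, ball5 in the frame of mould below -0.0415 m or x of each of ball0, ball1, ball4, ball5 in the frame of mould below -0.0415 m or x of each of ball0, ball2, ball3, ball4 in the frame of mould below -0.0415 m or x of each of ball0, ball2, ball3, ball5 in the frame of mould below -0.0415 m or x of each of ball0, ball2, ball4, ball5 in the frame of mould below -0.0415 m or x of each of ball0, ball3, ball4, ball5 in the frame of mould below -0.0415 m or x of each of ball1, ball2, ball3, ball4 in the frame of mould below -0.0415 m or x of each of ball1, ball2, ball3, ball5 in the frame of mould below -0.0415 m or x of each of ball1, ball2, ball4, ball5 in the frame of mould below -0.0415 m or x of each of ball1, ball3, ball4, ball5 in the frame of mould below -0.0415 m or x of each of ball2, ball3, ball4, ball5 in the frame of mould below -0.0415 m) and not (horizontal distance between each of ball0, ball1, ball2, ball3 and mould_b below 0.051 m or horizontal distance between each of ball0, ball1, ball2, ball4 and mould_b below 0.051 m or horizontal distance between each of ball0, ball1, ball2, ball5 and mould_b below 0.051 m or horizontal distance between each of ball0, ball1, ball3, ball4 and mould_b below 0.051 m or horizontal distance between each of ball0, ball1, ball3, ball5 and mould_b below 0.051 m or horizontal distance between each of ball0, ball1, ball4, ball5 and mould_b below 0.051 m or horizontal distance between each of ball0, ball2, ball3, ball4 and mould_b below 0.051 m or horizontal distance between each of ball0, ball2, ball3, ball5 and mould_b below 0.051 m or horizontal distance between each of ball0, ball2, ball4, ball5 and mould_b below 0.051 m or horizontal distance between each of ball0, ball3, ball4, ball5 and mould_b below 0.051 m or horizontal distance between each of ball1, ball2, ball3, ball4 and mould_b below 0.051 m or horizontal distance between each of ball1, ball2, ball3, ball5 and mould_b below 0.051 m or horizontal distance between each of ball1, ball2, ball4, ball5 and mould_b below 0.051 m or horizontal distance between each of ball1, ball3, ball4, ball5 and mould_b below 0.051 m or horizontal distance between each of ball2, ball3, ball4, ball5 and mould_b below 0.051 m) and not (x of each of ball0, ball1, ball2, ball3 in the frame of mould above 0.0415 m or x of each of ball0, ball1, ball2, ball4 in the frame of mould above 0.0415 m or x of each of ball0, ball1, ball2, ball5 in the frame of mould above 0.0415 m or x of each of ball0, ball1, ball3, ball4 in the frame of mould above 0.0415 m or x of each of ball0, ball1, ball3, ball5 in the frame of mould above 0.0415 m or x of each of ball0, ball1, ball4, ball5 in the frame of mould above 0.0415 m or x of each of ball0, ball2, ball3, ball4 in the frame of mould above 0.0415 m or x of each of ball0, ball2, ball3, ball5 in the frame of mould above 0.0415 m or x of each of ball0, ball2, ball4, ball5 in the frame of mould above 0.0415 m or x of each of ball0, ball3, ball4, ball5 in the frame of mould above 0.0415 m or x of each of ball1, ball2, ball3, ball4 in the frame of mould above 0.0415 m or x of each of ball1, ball2, ball3, ball5 in the frame of mould above 0.0415 m or x of each of ball1, ball2, ball4, ball5 in the frame of mould above 0.0415 m or x of each of ball1, ball3, ball4, ball5 in the frame of mould above 0.0415 m or x of each of ball2, ball3, ball4, ball5 in the frame of mould above 0.0415 m)), for 0.2 s.
At the end, for the whole second after the job is handed in: All six balls lie in the mould's cavities, at least one and at most three in each; the shaker stands upright (within 0.1 rad) and still on its mat, its middle within 40 mm of the mat's middle, either way round (all of step 2 and horizontal distance between shaker and mat_pad below 0.04 m and z of shaker in the frame of mat_pad below 0.012 m and angle between shaker's own z axis and vertical below 0.1 rad and linear speed of shaker below 0.02 m/s); the robot touches nothing.
It fails at once if a loose soap bar or soap slice is moved more than 30 mm (distance of any of bar_up, bar_flat, sample_dark, sample_oat from where it was at the start of the episode above 0.03 m).
It also fails if it takes over 64 s, if anything falls off the work surface, if the arm or the gripper's body presses on something with over 40 N, if the wrist force passes 120 N, or if a joint passes its speed limit or range.

## Working session

There is one attempt and no reset: what is moved stays moved. The work goes in short steps, Python scripts to look and compute and a tool call to move; the robot and the scene stay as the last step left them, time stands still between calls to the robot, and variables do not carry over. Pictures are saved under pics/ and viewed, at most 10 in all, crops included, and the job is handed in when it is done.

Besides the shell and the picture viewer there is one more tool, called after ">>>" in YAML: its name, and indented under it one key for each argument. send_rows: Moves the arm, as the interface text tells. Scaled input: -1 to 1 covers 100 mm each way for a shift and 45 degrees each way for a turn. Its arguments: {"type":"object","properties":{"linear":{"type":"array"},"twist":{"type":"array"},"gripper":{"type":"number"}},"required":["linear","twist"]}

```bash
mkdir -p pics; cat > h.py <<'E'
import numpy as np, cv2
from bench import env
def cam(n):
    c=env.camera(n); c['R']=np.array(c['R']).reshape(3,3); c['t']=np.array(c['t']).ravel(); return c
def cloud(c):
    d=c['depth'].astype(float); v,u=np.mgrid[:480,:640]
    P=np.stack([(u-c['cx'])/c['fx']*d,(v-c['cy'])/c['fy']*d,d],-1)
    W=(P-c['t'])@c['R']; W[d==0]=np.nan; return W
def ray(c,uv,z):
    uv=np.atleast_2d(uv).astype(float); C=-c['R'].T@c['t']
    D=np.stack([(uv[:,0]-c['cx'])/c['fx'],(uv[:,1]-c['cy'])/c['fy'],np.ones(len(uv))],-1)@c['R']
    return C+D*((z-C[2])/D[:,2])[:,None]
E
python3 - <<'E'
from h import *
for n in("top","scene"):
    c=cam(n); cv2.imwrite(f'pics/{n}0.png',c['image']); np.savez(f'{n}0.npz',**c)
    print(n,c['fx'],c['cx'],c['cy'],c['R'].round(3).tolist(),c['t'].round(1))
print(env.get_obs())
E
```

```text
top 508.45441910932107 320.3094128485619 237.90586839161048 [[0.015, -1.0, 0.017], [-0.996, -0.017, -0.084], [0.084, -0.015, -0.996]] [ -51.8  557.5 1206.5]
scene 557.0468036960278 328.27690414070037 250.45330239542744 [[0.242, 0.97, 0.012], [0.731, -0.174, -0.66], [-0.638, 0.169, -0.751]] [-103.  -368.  1603.8]
{'time': 0.1, 'joint_positions': array([6.44240560e+01, 1.48463858e+01, 1.19398251e+00, 7.64175928e+01,
       1.13300304e-03, 8.12572561e+01]), 'qvel': array([ 0.0565218 , -0.00753017,  0.13570837,  0.05676049,  0.06846697,
       -0.07059243]), 'joint_torque': array([ 5.90413096e-03, -5.56691909e+01,  3.45071590e+01,  1.16273150e-02,
       -1.74705274e-04,  8.05699528e-06]), 'position': array([159.14941215, 526.19199081, 230.736695  ]), 'orientation': array([-1.79930989e+02, -1.17591151e-02,  1.63166792e+02]), 'ft_force': array([ 0.20692502, -0.39129997, -0.08427412]), 'torque': array([-0.00272523,  0.02964268,  0.03163387]), 'grip_force': 0.0, 'opening': 85.43234368419833}
```

View pics/top0.png

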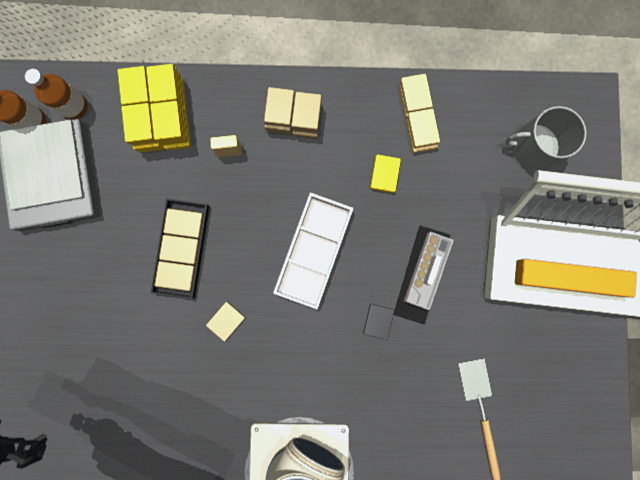

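View pics/scene0.png

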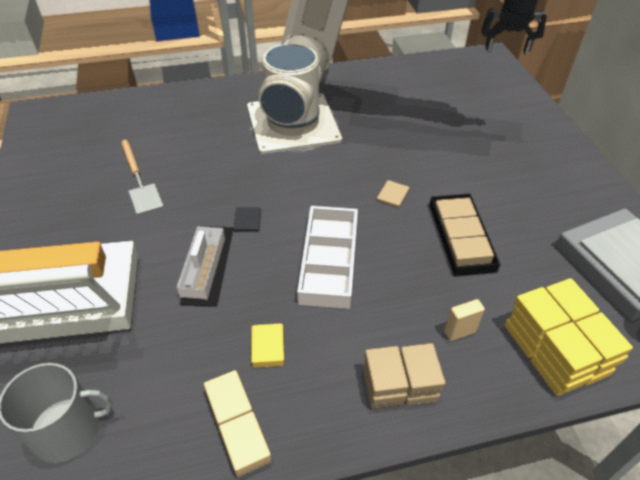

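```bash
cat > m.py <<'E'
from h import *
c=dict(np.load('top0.npz')); W=cloud(c); im=c['image'].astype(int)
hsv=cv2.cvtColor(c['image'],cv2.COLOR_BGR2HSV)
print('table z',np.nanmedian(W[330:350,330:350,2]),np.nanmedian(W[200:220,240:260,2]))
def rect(name,m,roi,z):
    u0,v0,u1,v1=roi; M=np.zeros((480,640),np.uint8); M[v0:v1,u0:u1]=m[v0:v1,u0:u1]*255
    ct=max(cv2.findContours(M,0,2)[0],key=cv2.contourArea)[:,0]
    h=np.nanmedian(W[...,2][M>0])
    P=ray(c,ct,z); r=cv2.minAreaRect(P[:,:2].astype(np.float32)); b=cv2.boxPoints(r)
    e=b[1]-b[0];f=b[2]-b[1]; l=e if np.linalg.norm(e)>np.linalg.norm(f) else f
    a=np.degrees(np.arctan2(l[1],l[0]))%180
    print(name,'ctr',np.round(r[0],1),'size',np.round(r[1],1),'long-axis',round(a,1),'hmed',round(float(h),1)); return M
V=hsv[...,2];S=hsv[...,1]
Z=W[...,2]
rect('mould45',(V>150)&(S<60),(265,180,365,320),45)
rect('mould_z',(Z>25),(265,180,365,320),45)
rect('shaker roof',(Z>25)&(Z<50),(390,215,465,335),37+6)
rect('shaker handle',(Z>70),(390,215,465,335),88)
rect('mat',(V<45),(385,215,465,335),6)
rect('dark',(V<52)&(Z>6),(355,295,395,345),12)
rect('yellow',(S>120)&(V>120),(360,145,410,200),26)
rect('tray',(V<60),(145,190,215,305),34)
rect('oat',(S>40)&(V>120),(200,295,250,350),12)
rect('barup',(S>40)&(V>120)&(Z>60),(200,125,250,165),85)
print(np.nanmax(Z[205:295,160:205]))
E
python3 m.py
```

```text
table z 0.6787489576470774 0.42862194838410406
mould45 ctr [527.6 -25.7] size [112.1 257.2] long-axis 161.1 hmed 7.2
mould_z ctr [528.6 -26.3] size [110.  255.1] long-axis 161.1 hmed 44.1
shaker roof ctr [ 485.4 -302.6] size [ 61.7 176.6] long-axis 160.8 hmed 43.2
shaker handle ctr [ 484.8 -302. ] size [17.  70.3] long-axis 160.6 hmed 87.3
mat ctr [ 475.2 -291.1] size [ 76.8 226.2] long-axis 164.1 hmed 6.2
dark ctr [ 381.2 -224.1] size [7.2 0. ] long-axis 0.2 hmed 9.2
yellow ctr [ 720.9 -198.9] size [63.3 86.2] long-axis 170.8 hmed 26.0
tray ctr [520.7 241.6] size [ 10.2 224.7] long-axis 172.6 hmed 12.7
oat ctr [354.8 183.7] size [61.5 76.5] long-axis 140.7 hmed 12.3
barup ctr [774.4 187.4] size [29.1 60.7] long-axis 97.0 hmed 84.0
42.334777998100215
```

>>> send_rows:
  linear:
    - [0.25,-0.25,0]
    - [0.25,-0.25,0]
    - [0.25,-0.25,0]
    - [0.25,-0.25,0]
    - [0.25,-0.25,0]
    - [0.25,-0.25,0]
    - [0.25,-0.25,0]
    - [0.25,-0.25,0]
    - [0.25,-0.25,0]
    - [0.25,-0.25,0]
    - [0.065,-0.39,0]
    - [0.065,-0.39,0]
    - [0.065,-0.39,0]
    - [0.065,-0.39,0]
    - [0.065,-0.39,0]
    - [0.065,-0.39,0]
    - [0.065,-0.39,0]
    - [0.065,-0.39,0]
    - [0.065,-0.39,0]
    - [0.065,-0.39,0]
  twist: [0,0,0,0,0,0,0,0,0,0,-0.01,-0.01,-0.01,-0.01,-0.01,0,0,0,0,0]
  gripper: 0.2

```text
time: 1.77
position: [474.0, -115.6, 231.2]
orientation: [180.0, -0.0, 160.9]
ft_force: [0.4, 0.3, 0.6]
opening: 51.5
grip_force: 0.0
```

>>> send_rows:
  linear:
    - [0.065,-0.39,0]
    - [0.065,-0.39,0]
    - [0.065,-0.39,0]
    - [0.065,-0.39,0]
    - [0.065,-0.35,0]
    - [0,0,-0.2]
    - [0,0,0]
  twist: [0,0,0,0,0,0,0]

```text
time: 2.35
position: [505.7, -305.8, 207.4]
orientation: [179.9, -0.3, 160.8]
ft_force: [0.3, 0.7, -1.2]
opening: 51.1
grip_force: 0.0
```

>>> send_rows:
  linear:
    - [0.02,-0.045,-0.3]
    - [0,0,-0.3]
    - [0,0,-0.3]
    - [0,0,-0.3]
    - [0,0,-0.2]
    - [0,0,-0.15]
    - [0,0,0]
    - [0,0,0]
  twist: [0,0,0,0,0,0,0,0]

```text
time: 3.02
position: [508.6, -308.0, 56.5]
orientation: [180.0, -0.1, 161.0]
ft_force: [-0.3, -0.6, -0.2]
opening: 50.8
grip_force: 0.0
```

>>> send_rows:
  linear:
    - [0,0,0]
    - [0,0,0]
    - [0,0,0]
    - [0,0,0]
    - [0,0,0]
    - [0,0,0]
  twist: [0,0,0,0,0,0]
  gripper: -1

```text
time: 3.52
position: [509.3, -309.6, 57.5]
orientation: [-180.0, 0.1, 160.9]
ft_force: [-1.4, 0.4, 6.8]
opening: 13.3
grip_force: 61.4
```

>>> send_rows:
  linear:
    - [0,0,0.15]
    - [0,0,0.3]
    - [0,0,0.3]
    - [0,0,0.25]
    - [0,0,0]
    - [0,0.1,0]
    - [0,0.1,0]
    - [-0.02,0.1,0]
    - [-0.02,0.1,0]
    - [-0.02,0.1,0]
    - [-0.02,0.1,0]
    - [-0.02,0.1,0]
    - [-0.02,0.1,0]
    - [-0.02,0.1,0]
    - [-0.02,0.1,0]
    - [-0.02,0.07,0]
    - [-0.02,0,0]
    - [0,0,0]
    - [0,0,0]
    - [0,0,0]
  twist: [0,0,0,0,0,-0.15,-0.15,-0.15,-0.15,-0.15,-0.15,-0.15,-0.15,-0.15,-0.15,-0.15,-0.15,-0.15,-0.04,0]

```text
time: 5.18
position: [488.3, -201.7, 155.5]
orientation: [-179.9, -0.0, 71.3]
ft_force: [-0.2, 0.2, -3.1]
opening: 12.7
grip_force: 59.9
```

```bash
python3 - <<'E'
from h import *
for n in("top","scene"):
    c=cam(n); cv2.imwrite(f'pics/{n}1.png',c['image']); np.savez(f'{n}1.npz',**c)
c=dict(np.load('top1.npz')); V=c['image'].max(2); print(ray(c,[379,321],12))
s=dict(np.load('scene1.npz'))['image'][190:350,120:400]; cv2.imwrite('pics/s1c.png',cv2.resize(s,None,fx=2.8,fy=2.8))
M=np.zeros((480,640),np.uint8); M[215:335,395:465]=(V<45)[215:335,395:465]*255
ct=max(cv2.findContours(M,0,2)[0],key=cv2.contourArea)[:,0]
print(cv2.minAreaRect(ray(c,ct,6)[:,:2].astype(np.float32)))
print(env.get_obs()['position'],env.get_obs()['orientation'])
E
```

```text
[[ 360.35470661 -187.8144227    12.        ]]
((555.856689453125, -251.69297790527344), (10.093561172485352, 23.446496963500977), 59.37667465209961)
[ 488.42969129 -201.89306443  155.68255299] [-1.79939242e+02 -1.52370827e-02  7.14593027e+01]
```

View pics/s1c.png

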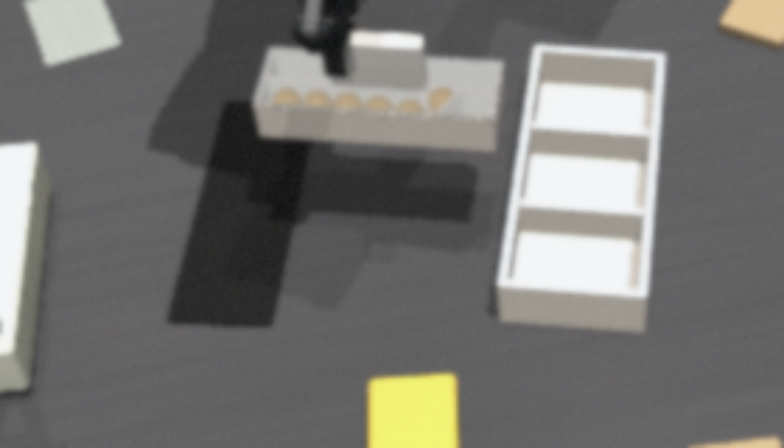

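>>> send_rows:
  linear:
    - [0,0,-0.3]
    - [0,0,-0.3]
    - [0,0,-0.2]
    - [0,0,-0.11]
    - [0,0,0]
    - [0.02,0.057,0]
    - [0.02,0.057,0]
    - [0.012,0.035,0.09]
    - [0.012,0.035,0.09]
    - [0.018,0.052,0.08]
    - [0.018,0.052,0.08]
    - [0.018,0.054,0.06]
    - [0.018,0.054,0.055]
    - [0,0,0]
    - [0,0,0]
  twist: [0,0,0,0,0,0,0,0,0,0,0,0,0,0,0]

```text
time: 6.53
position: [503.2, -163.1, 112.8]
orientation: [179.8, 0.1, 71.4]
ft_force: [-3.0, -6.2, 2.9]
opening: 13.1
grip_force: 59.8
```

```bash
cat >> h.py <<'E'
ms=np.array([-.324,-.946,0]) # shaker forward (mouth)
def roofangle(c,plot=None):
    W=cloud(c); p=env.get_obs()['position']; D=W-p
    a=D@ms; l=D@np.array([.946,-.324,0]); 
    m=(abs(l)<4)&(a>-110)&(a<-15)&(W[...,2]>52)
    h=W[...,2]; # handle top line behind gripper
    return a[m],h[m],l[m]
E
python3 - <<'E'
from h import *
for n in("scene",):
    c=cam(n); np.savez(f'{n}2.npz',**c)
    s=c['image'][190:350,120:400]; cv2.imwrite('pics/s2c.png',cv2.resize(s,None,fx=2.8,fy=2.8))
o=env.get_obs();print(o['position'],o['orientation'],o['ft_force'])
E
```

```text
[ 503.24254523 -163.16882942  112.64952546] [1.79792191e+02 1.13871321e-01 7.13958240e+01] [-1.7039325  -4.42836559  2.49977545]
```

View pics/s2c.png

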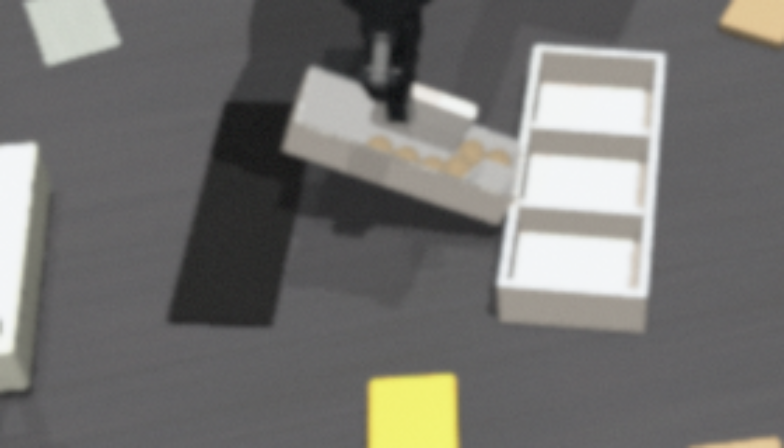

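>>> send_rows:
  linear:
    - [0,0,0]
    - [0,0,0]
    - [0,0,0]
    - [0,0,0]
    - [0,0,0]
    - [0,0,0]
    - [0,0,0]
    - [0,0,0]
  twist: [0,0,0,0,0,0,0,0]

```text
time: 7.25
position: [503.1, -163.3, 112.4]
orientation: [179.8, 0.1, 71.4]
ft_force: [-2.8, -4.9, 2.9]
opening: 13.6
grip_force: 59.8
```

```bash
cat > ang.py <<'E'
from h import *
import sys
c=cam("scene"); W=cloud(c); o=env.get_obs(); p=o['position']; D=W-p
a=D@ms; l=D@np.array([.946,-.324,0]); z=W[...,2]-p[2]
if len(sys.argv)>1:
    s=c['image'][190:350,170:450]; cv2.imwrite(sys.argv[1],cv2.resize(s,None,fx=2.8,fy=2.8))
# handle top ridge behind the gripper: highest z per 3 mm bin
pts=[]
for lo in np.arange(-54,-20,3):
    m=(abs(l)<9)&(a>=lo)&(a<lo+3)&(z<70)
    if m.sum()>3: pts.append((lo+1.5,np.percentile(z[m],95)))
pts=np.array(pts); print(pts.round(0).tolist())
k=np.polyfit(pts[:,0],pts[:,1],1); print('mouth-up angle',np.degrees(np.arctan(k[0])))
h=np.array([cv2.inRange(cv2.cvtColor(c['image'],cv2.COLOR_BGR2HSV),(10,60,60),(30,255,255))])[0]
print(p.round(1),o['ft_force'].round(1))
E
python3 ang.py pics/s3c.png
```

```text
[[-52.0, 7.0], [-50.0, 9.0], [-46.0, 11.0], [-44.0, 11.0], [-40.0, 13.0], [-38.0, 14.0], [-34.0, 15.0], [-32.0, 17.0], [-28.0, 18.0], [-26.0, 20.0], [-22.0, 19.0], [-20.0, 22.0]]
mouth-up angle 23.129847560089036
[ 503.1 -163.3  112.4] [-3.  -3.7  3.5]
```

View pics/s3c.png

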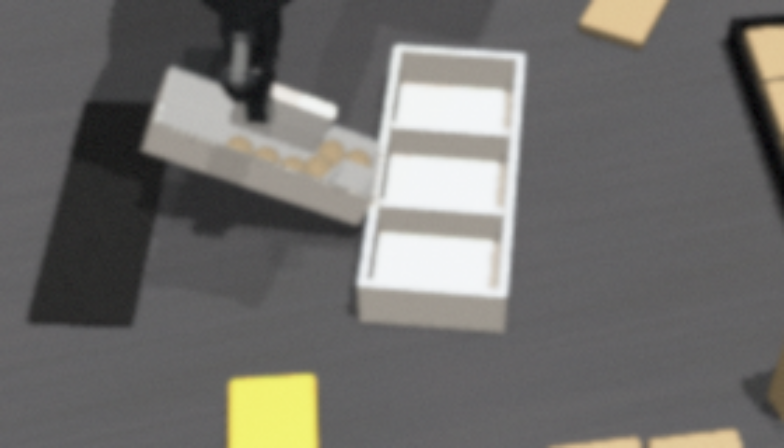

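>>> send_rows:
  linear:
    - [0.01,0.03,0.03]
    - [0.011,0.035,0.03]
    - [0,0,0]
    - [0,0,0]
    - [0,0,0]
    - [0,0,0]
    - [0,0,0]
    - [0,0,0]
    - [0,0,0]
    - [0,0,0]
    - [0,0,0]
    - [0,0,0]
    - [0,0,0]
  twist: [0,0,0,0,0,0,0,0,0,0,0,0,0]

```text
time: 8.38
position: [505.1, -156.9, 118.1]
orientation: [179.8, 0.1, 71.4]
ft_force: [-2.3, -5.6, 2.4]
opening: 12.9
grip_force: 59.6
```

```bash
python3 ang.py pics/s4c.png
```

```text
[[-52.0, 3.0], [-50.0, 6.0], [-46.0, 8.0], [-44.0, 7.0], [-40.0, 8.0], [-38.0, 11.0], [-34.0, 13.0], [-32.0, 13.0], [-28.0, 15.0], [-26.0, 18.0], [-22.0, 19.0], [-20.0, 33.0]]
mouth-up angle 34.096901343094096
[ 505.1 -156.9  118. ] [-2.8 -5.6  2.1]
```

>>> send_rows:
  linear:
    - [-0.01,-0.03,0.12]
    - [0,0,0.2]
    - [0,0,0.16]
    - [0.08,0.1,0]
    - [0.14,0.16,0]
    - [0.14,0.16,0]
    - [0.14,0.16,0]
    - [0.14,0.16,0]
    - [0.14,0.16,0]
    - [0.14,0.16,0]
    - [0.14,0.16,0]
    - [0.035,0.048,0]
    - [0,0,0]
    - [0,0,-0.2]
    - [0,0,-0.15]
    - [0,0,-0.06]
    - [0,0,0]
  twist: [0,0,0,0,0,0,0,0,0,0,0,0,0,0,0,0,0]

```text
time: 9.85
position: [612.3, -32.0, 123.0]
orientation: [-179.9, -0.1, 71.4]
ft_force: [0.4, 1.1, -2.6]
opening: 12.8
grip_force: 59.2
```

```bash
sed -i 's/-54,-20,3/-54,-23,3/' ang.py; python3 ang.py pics/s5c.png
```

```text
[[-52.0, 3.0], [-50.0, 5.0], [-46.0, 6.0], [-44.0, 7.0], [-40.0, 9.0], [-38.0, 11.0], [-34.0, 14.0], [-32.0, 13.0], [-28.0, 17.0], [-26.0, 16.0], [-22.0, 19.0]]
mouth-up angle 27.461411725341883
[612.5 -32.3 123.7] [-0.4 -0.3 -3.7]
```

View pics/s5c.png

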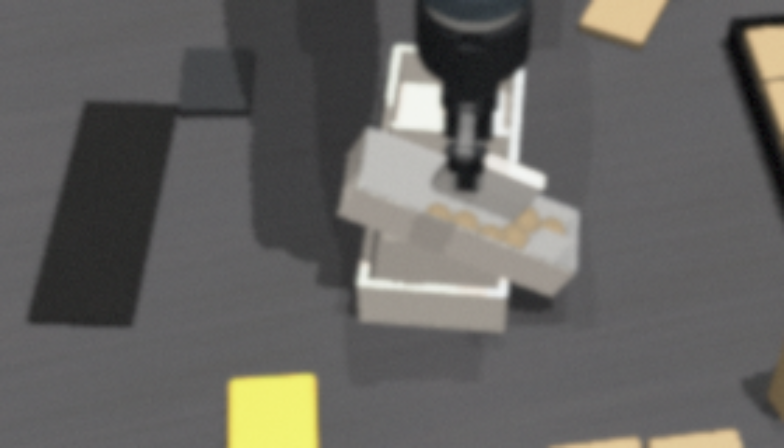

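>>> send_rows:
  linear:
    - [0,0,-0.07]
    - [0,0,-0.07]
    - [0,0,-0.07]
    - [0,0,-0.07]
    - [-0.021,-0.0615,-0.02]
    - [-0.021,-0.0615,-0.025]
    - [-0.023,-0.066,-0.034]
    - [-0.01,-0.03,0.04]
    - [-0.023,-0.066,0.06]
    - [-0.019,-0.057,0.04]
    - [-0.019,-0.057,0.04]
    - [0,0,0]
    - [0,0,0]
  twist: [0,0,0,0,0,0,0,0,0,0,0,0,0]

```text
time: 10.98
position: [599.2, -72.8, 105.8]
orientation: [-180.0, 0.0, 71.3]
ft_force: [-0.4, -0.3, -2.5]
opening: 12.8
grip_force: 66.9
```

```bash
python3 ang.py pics/s6c.png
```

```text
[[-52.0, 31.0], [-50.0, 33.0], [-46.0, 31.0], [-44.0, 33.0], [-40.0, 33.0], [-38.0, 32.0], [-34.0, 31.0], [-32.0, 33.0], [-28.0, 32.0], [-26.0, 33.0], [-22.0, 31.0]]
mouth-up angle -0.3074448975973557
[599.1 -72.4 105.5] [-0.3  0.1 -3.2]
```

View pics/s6c.png

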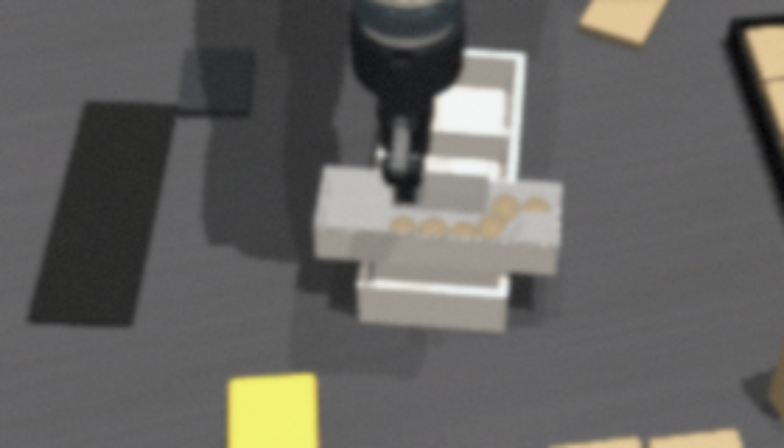

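>>> send_rows:
  linear:
    - [0.008,0.024,0]
    - [0.016,0.047,0]
    - [0.021,0.062,0]
    - [0.021,0.062,0]
    - [0.021,0.062,0]
    - [0.021,0.062,0]
    - [0.016,0.047,0]
    - [0.008,0.024,0]
    - [0,0,-0.05]
    - [0,0,-0.05]
    - [0,0,-0.02]
    - [0,0,-0.02]
    - [0,0,-0.02]
    - [0,0,0]
    - [0,0,0]
  twist: [0,0,0,0,0,0,0,0,0,0,0,0,0,0,0]

```text
time: 12.28
position: [612.8, -34.3, 93.3]
orientation: [179.8, 0.0, 71.3]
ft_force: [-10.4, -4.2, 27.4]
opening: 13.3
grip_force: 71.8
```

```bash
python3 ang.py pics/s7c.png
```

```text
[[-52.0, 33.0], [-50.0, 31.0], [-46.0, 34.0], [-44.0, 32.0], [-40.0, 32.0], [-38.0, 33.0], [-34.0, 33.0], [-32.0, 33.0], [-28.0, 33.0], [-26.0, 33.0], [-22.0, 32.0]]
mouth-up angle 0.7643885776034739
[612.8 -34.3  93.3] [-10.8  -4.   27.3]
```

```bash
cat > ext.py <<'E'
from h import *
o=env.get_obs(); p=o['position']
for n in("scene","top"):
    c=cam(n); W=cloud(c); D=W-p; a=D@ms; l=D@np.array([.946,-.324,0]); z=D[...,2]
    for nm,m in (("front",(a>30)&(a<90)&(abs(l)<45)&(abs(z+13)<6)),("tail",(a<-80)&(a>-140)&(abs(l)<45)&(abs(z+13)<6)),("handle",(a<-20)&(a>-80)&(abs(l)<20)&(z>22)&(z<42))):
        if m.sum()>5: print(n,nm,'a',np.percentile(a[m],[1,50,99]).round(1),'l',np.percentile(l[m],[1,99]).round(1),'z',np.percentile(W[...,2][m],[5,50,95]).round(1))
    m=(abs(W[...,2]-43)<5)&(abs((W-[528.3,-26,0])@np.array([.946,-.324,0]))<150)&(abs((W-[528.3,-26,0])@-ms)<75)
    y=((W-[528.3,-26,0])@-ms)[m]; print('rim y',np.percentile(y,[1,99]).round(1))
    cv2.imwrite(f'pics/{n}e.png',c['image'])
E
python3 ext.py
```

```text
scene front a [30.5 46.5 62.7] l [-28.1  31.6] z [76.  79.1 81.9]
scene tail a [-112.2  -96.   -80.3] l [-27.8  30.7] z [77.3 80.8 83.8]
scene handle a [-58.3 -39.9 -20.5] l [-6.4  9.7] z [116.3 124.  127.4]
rim y [-52.7  61.6]
top front a [62.  64.3 65.3] l [ 2.6 31.1] z [77.7 81.2 83.8]
top tail a [-110.5 -100.9  -88.8] l [-28.4  29.2] z [78.7 82.2 85.3]
rim y [-55.2 -44.1]
```

>>> send_rows:
  linear:
    - [0,0,-0.02]
    - [0,0,0]
    - [0,0,0]
  twist: [0,0,0]

```text
time: 12.68
position: [613.0, -35.0, 92.4]
orientation: [179.7, 0.1, 71.3]
ft_force: [-13.1, -6.6, 35.8]
opening: 13.2
grip_force: 73.7
```

>>> send_rows:
  linear:
    - [0,0,-0.02]
    - [0,0,0]
    - [0,0,0]
  twist: [0,0,0]

```text
time: 12.93
position: [613.9, -35.5, 91.5]
orientation: [179.5, 0.1, 71.3]
ft_force: [-12.1, -8.5, 41.2]
opening: 12.8
grip_force: 75.2
```

```bash
python3 ang.py pics/s8c.png; python3 ext.py
```

```text
[[-52.0, 34.0], [-50.0, 34.0], [-46.0, 34.0], [-44.0, 35.0], [-40.0, 33.0], [-38.0, 35.0], [-34.0, 34.0], [-32.0, 34.0], [-28.0, 33.0], [-26.0, 33.0], [-22.0, 34.0]]
mouth-up angle -1.2161265120357894
[614.  -35.5  91.5] [-11.7  -7.5  41.6]
scene front a [30.4 46.1 61.8] l [-27.7  31.7] z [73.5 76.5 79.6]
scene tail a [-112.8  -95.9  -80.6] l [-29.   30.6] z [75.9 82.  84.2]
scene handle a [-57.3 -39.2 -20.8] l [-6.3  9.5] z [114.9 123.6 127. ]
rim y [-52.6  59.6]
top front a [61.3 63.5 64.5] l [ 8.6 30.5] z [74.5 78.2 81. ]
top tail a [-110.9  -99.8  -88.2] l [-28.4  28. ] z [80.  83.  84.4]
rim y [-55.1 -43.3]
```

>>> send_rows:
  linear:
    - [-0.01,-0.028,-0.01]
    - [-0.01,-0.028,-0.01]
    - [-0.01,-0.028,-0.01]
    - [0,0,0]
  twist: [0,0,0,0]

```text
time: 13.42
position: [611.2, -43.3, 86.0]
orientation: [179.6, 0.0, 71.3]
ft_force: [-2.7, -3.7, 20.0]
opening: 12.9
grip_force: 75.8
```

```bash
python3 ang.py pics/s9c.png; python3 ext.py
```

```text
[[-52.0, 42.0], [-50.0, 41.0], [-46.0, 41.0], [-44.0, 42.0], [-40.0, 42.0], [-38.0, 40.0], [-34.0, 40.0], [-32.0, 39.0], [-28.0, 39.0], [-26.0, 39.0], [-22.0, 37.0]]
mouth-up angle -8.417327895125206
[611.2 -43.2  86. ] [-2.4 -5.5 20.3]
scene front a [30.8 36.5 55.5] l [-25.2  30.8] z [67.1 68.4 70.2]
scene tail a [-120.3 -104.7  -81.2] l [-29.2  31.9] z [67.8 72.4 77.9]
scene handle a [-57.8 -39.  -20.7] l [-6.   9.8] z [110.  121.9 126.8]
rim y [-52.6  58.7]
top tail a [-117.7 -111.5  -87.7] l [-28.   20.6] z [68.  71.5 78.3]Traceback (most recent call last):
  File "ext.py", line 8, in <module>
    y=((W-[528.3,-26,0])@-ms)[m]; print('rim y',np.percentile(y,[1,99]).round(1))
                                                ~~~~~~~~~~~~~^^^^^^^^^^
    return _quantile_unchecked(
        a, q, axis, out, overwrite_input, method, keepdims, weights)
    return _ureduce(a,
                    func=_quantile_ureduce_func,
    ...<5 lines>...
                    overwrite_input=overwrite_input,
                    method=method)
    r = func(a, **kwargs)
    result = _quantile(arr,
                       quantiles=q,
    ...<2 lines>...
                       out=out,
                       weights=wgt)
    slices_having_nans = np.isnan(arr[-1, ...])
                                  ~~~^^^^^^^^^
IndexError: index -1 is out of bounds for axis 0 with size 0
```

>>> send_rows:
  linear:
    - [-0.014,-0.04,-0.01]
    - [-0.014,-0.041,-0.01]
    - [-0.016,-0.047,0]
    - [-0.006,-0.019,0.06]
    - [-0.013,-0.038,0.08]
    - [-0.013,-0.038,0.04]
    - [-0.018,-0.052,0.03]
    - [-0.018,-0.052,0.03]
    - [-0.01,-0.028,0.02]
    - [0,0,0]
    - [0,0,0]
    - [0,0,0]
    - [0,0,0]
    - [0,0,0]
    - [0,0,0]
    - [0,0,0]
  twist: [0,0,0,0,0,0,0,0,0,0,0,0,0,0,0,0]

```text
time: 14.9
position: [597.9, -76.1, 107.3]
orientation: [179.9, -0.2, 71.4]
ft_force: [2.4, 6.6, 2.3]
opening: 12.8
grip_force: 74.3
```

```bash
python3 ang.py pics/s10c.png
```

```text
[[-52.0, 54.0], [-50.0, 57.0], [-46.0, 61.0], [-44.0, 60.0], [-40.0, 59.0], [-38.0, 55.0], [-34.0, 55.0], [-32.0, 53.0], [-28.0, 50.0], [-26.0, 49.0], [-22.0, 47.0]]
mouth-up angle -19.78679710601117
[597.9 -76.1 107.2] [1.7 6.5 3.4]
```

View pics/s10c.png

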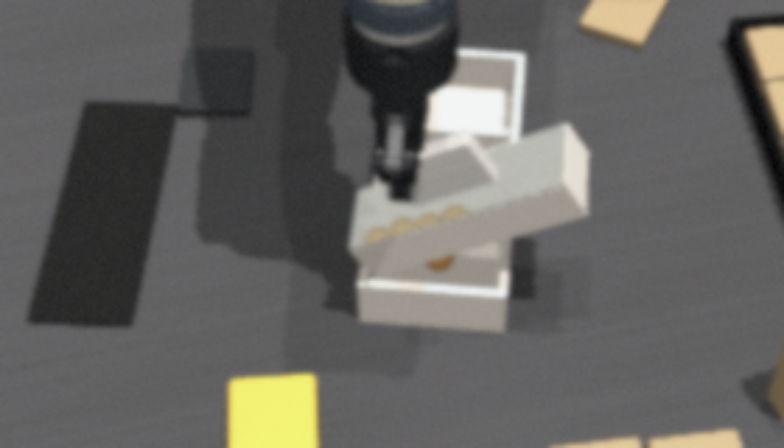

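>>> send_rows:
  linear:
    - [0,0,0.1]
    - [0,0,0.08]
    - [-0.032,-0.095,0]
    - [-0.032,-0.095,0]
    - [0,0,-0.1]
    - [0.036,0.104,-0.06]
    - [0.023,0.066,-0.025]
    - [0.023,0.066,-0.025]
    - [0.018,0.052,-0.03]
    - [0.018,0.052,-0.03]
    - [0.026,0.076,-0.05]
    - [0,0,-0.02]
    - [0,0,0]
  twist: [0,0,0,0,0,0,0,0,0,0,0,0,0]

```text
time: 16.03
position: [606.1, -53.1, 91.5]
orientation: [179.9, -0.1, 71.4]
ft_force: [-0.2, 4.4, 11.3]
opening: 13.2
grip_force: 75.8
```

```bash
cat > ball.py <<'E'
from h import *
M=np.array([528.3,-26,0]); xm=np.array([.946,-.324,0]); ym=-ms
for n in("top","scene"):
    c=cam(n); W=cloud(c); hsv=cv2.cvtColor(c['image'],cv2.COLOR_BGR2HSV)
    m=cv2.inRange(hsv,(8,90,50),(28,255,255))
    k,lab,st,ce=cv2.connectedComponentsWithStats(m)
    for i in range(1,k):
        if st[i,4]<6: continue
        P=ray(c,ce[i],17)[0]-M; 
        if abs(P@xm)<190 and abs(P@ym)<270: print(n,'px',ce[i].round(0),'area',st[i,4],'q',(P@xm).round(0),'y',(P@ym).round(0),'z',np.nanmedian(W[...,2][lab==i]).round(0))
E
python3 ang.py; python3 ball.py
```

```text
[[-52.0, 35.0], [-50.0, 36.0], [-46.0, 36.0], [-44.0, 34.0], [-40.0, 35.0], [-38.0, 34.0], [-34.0, 35.0], [-32.0, 35.0], [-28.0, 35.0], [-26.0, 36.0], [-22.0, 34.0]]
mouth-up angle -0.6955320876391287
[606.1 -53.1  91.6] [-0.3  4.3 10.8]
top px [196. 251.] area 41 q -98.0 y 266.0 z 31.0
top px [192. 278.] area 41 q -161.0 y 253.0 z 31.0
```

>>> send_rows:
  linear:
    - [0,0,0.15]
    - [0,0,0.15]
    - [-0.08,-0.1,0]
    - [-0.14,-0.18,0]
    - [-0.14,-0.18,0]
    - [-0.14,-0.18,0]
    - [-0.14,-0.18,0]
    - [-0.14,-0.18,0]
    - [-0.14,-0.18,0]
    - [-0.14,-0.18,0]
    - [-0.096,-0.09,0]
    - [0,0,0]
    - [0,0,-0.3]
    - [0,0,-0.2]
    - [0,0,-0.1]
    - [0,0,0]
    - [0,0,0]
  twist: [0,0,0,0,0,0,0,0,0,0,0,0,0,0,0,0,0]

```text
time: 17.6
position: [489.9, -198.9, 60.7]
orientation: [-179.9, -0.0, 71.4]
ft_force: [0.2, -0.8, -3.0]
opening: 13.1
grip_force: 73.7
```

```bash
python3 - <<'E'
from h import *
M=np.array([528.3,-26,0]); xm=np.array([.946,-.324,0]); ym=-ms
for n in("top","scene"):
    c=cam(n); W=cloud(c); P=W-M; q=P@xm; y=P@ym; b,g,r=[c['image'][...,i].astype(int) for i in range(3)]
    m=(abs(q)<122)&(abs(y)<49)&(W[...,2]<38)&(r-b>35)
    k,lab,st,ce=cv2.connectedComponentsWithStats(m.astype(np.uint8))
    for i in range(1,k):
        if st[i,4]>4: L=lab==i; Q=ray(c,ce[i],17)[0]-M; print(n,ce[i].round(0),'A',st[i,4],'q',(Q@xm).round(0),'y',(Q@ym).round(0),'z',np.nanmedian(W[...,2][L]).round(0))
    cv2.imwrite(f'pics/{n}b.png',c['image'])
print(env.get_obs()['position'])
E
cp /dev/null /dev/null
```

```text
top [323. 222.] A 62 q 73.0 y 1.0 z 24.0
top [337. 230.] A 64 q 66.0 y -38.0 z 24.0
scene [309. 277.] A 88 q 66.0 y -37.0 z 22.0
scene [326. 281.] A 77 q 73.0 y 2.0 z 22.0
[ 490.53506891 -199.42735323   61.81489029]cp: '/dev/null' and '/dev/null' are the same file
```

>>> send_rows:
  linear:
    - [0.026,0.076,0.01]
    - [0.012,0.036,0.085]
    - [0.012,0.036,0.085]
    - [0.017,0.05,0.08]
    - [0.017,0.05,0.08]
    - [0.019,0.057,0.057]
    - [0.019,0.057,0.057]
    - [0.003,0.01,0]
    - [0,0,0]
    - [0,0,0]
    - [0,0,0]
    - [0,0,0]
    - [0,0,0]
    - [0,0,0]
    - [0,0,0]
    - [0,0,0]
    - [0,0,0]
    - [0,0,0]
  twist: [0,0,0,0,0,0,0,0,0,0,0,0,0,0,0,0,0,0]

```text
time: 19.2
position: [502.6, -163.9, 108.8]
orientation: [179.8, 0.3, 71.3]
ft_force: [-6.7, -10.8, 8.9]
opening: 13.3
grip_force: 73.5
```

```bash
python3 ang.py pics/s11c.png
```

```text
[[-52.0, 16.0], [-50.0, 16.0], [-46.0, 16.0], [-44.0, 18.0], [-40.0, 19.0], [-38.0, 21.0], [-34.0, 20.0], [-32.0, 23.0], [-28.0, 24.0], [-26.0, 26.0], [-22.0, 26.0]]
mouth-up angle 20.725674251378543
[ 502.5 -163.9  108.8] [-6.3 -9.8  8.3]
```

>>> send_rows:
  linear:
    - [0.01,0.029,0.03]
    - [0.01,0.029,0.03]
    - [0.01,0.029,0.02]
    - [0,0,0]
    - [0,0,0]
    - [0,0,0]
    - [0,0,0]
    - [0,0,0]
    - [0,0,0]
    - [0,0,0]
    - [0,0,0]
    - [0,0,0]
    - [0,0,0]
    - [0,0,0]
  twist: [0,0,0,0,0,0,0,0,0,0,0,0,0,0]

```text
time: 20.42
position: [505.5, -154.8, 116.4]
orientation: [179.8, 0.2, 71.3]
ft_force: [-4.9, -9.4, 4.4]
opening: 12.8
grip_force: 72.7
```

```bash
python3 ang.py pics/s12c.png
```

```text
[[-52.0, 9.0], [-50.0, 9.0], [-46.0, 12.0], [-44.0, 13.0], [-40.0, 14.0], [-38.0, 17.0], [-34.0, 17.0], [-32.0, 20.0], [-28.0, 20.0], [-26.0, 22.0], [-22.0, 25.0]]
mouth-up angle 27.746034458197798
[ 505.5 -154.8  116.4] [-5.2 -8.6  4.7]
```

>>> send_rows:
  linear:
    - [-0.01,-0.03,0.12]
    - [0,0,0.2]
    - [0,0,0.18]
    - [0.02,0.1,0]
    - [0.033,0.165,0]
    - [0.033,0.165,0]
    - [0.033,0.165,0]
    - [0.033,0.165,0]
    - [0.033,0.165,0]
    - [0.033,0.165,0]
    - [0.033,0.165,0]
    - [0.033,0.165,0]
    - [0.02,0.087,0]
    - [0,0,0]
    - [0,0,-0.2]
    - [0,0,-0.2]
    - [0,0,-0.05]
    - [0,0,0]
    - [0,0,0]
  twist: [0,0,0,0,0,0,0,0,0,0,0,0,0,0,0,0,0,0,0]

```text
time: 22.05
position: [534.7, -6.1, 119.7]
orientation: [-180.0, 0.0, 71.3]
ft_force: [0.0, 0.1, -2.9]
opening: 13.1
grip_force: 71.8
```

```bash
cat > cav.py <<'E'
from h import *
M=np.array([528.3,-26,0]); xm=np.array([.946,-.324,0]); ym=-ms
for n in("top","scene"):
    c=cam(n); W=cloud(c); P=W-M; q=P@xm; y=P@ym; b,g,r=[c['image'][...,i].astype(int) for i in range(3)]
    m=(abs(q)<122)&(abs(y)<49)&(W[...,2]<38)&(r-b>35)
    k,lab,st,ce=cv2.connectedComponentsWithStats(m.astype(np.uint8))
    for i in range(1,k):
        if st[i,4]>4: L=lab==i; Q=ray(c,ce[i],17)[0]-M; print(n,'A',st[i,4],'q',(Q@xm).round(0),'y',(Q@ym).round(0),'z',np.nanmedian(W[...,2][L]).round(0))
p=env.get_obs()['position']-M; print('q',p@xm,'Y',p@ym+49,'tcpz',p[2])
E
python3 ang.py pics/s13c.png; python3 cav.py
```

```text
[[-52.0, 8.0], [-50.0, 10.0], [-46.0, 12.0], [-44.0, 12.0], [-40.0, 14.0], [-38.0, 17.0], [-34.0, 17.0], [-32.0, 20.0], [-28.0, 21.0], [-26.0, 23.0], [-22.0, 24.0]]
mouth-up angle 28.314375205420955
[534.9  -6.1 120. ] [ 0.8  0.5 -2.5]
top A 49 q 66.0 y -40.0 z 25.0
scene A 86 q 66.0 y -37.0 z 22.0
scene A 80 q 73.0 y 3.0 z 22.0
q -0.0689497830890654 Y 70.03003612829646 tcpz 120.08177961274507
```

View pics/s13c.png

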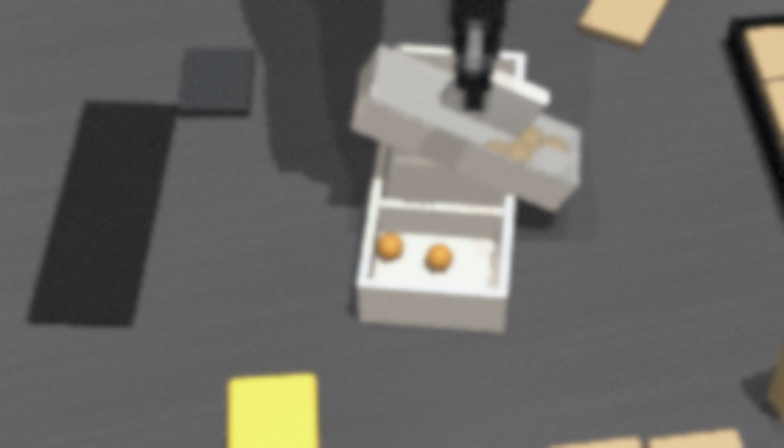

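>>> send_rows:
  linear:
    - [0,0,-0.07]
    - [0,0,-0.07]
    - [0,0,-0.07]
    - [0,0,-0.04]
    - [0,0,-0.04]
    - [0,0,-0.02]
    - [0,0,-0.02]
    - [0,0,-0.02]
    - [0,0,-0.01]
    - [0,0,0]
  twist: [0,0,0,0,0,0,0,0,0,0]

```text
time: 23.03
position: [539.1, -7.1, 87.9]
orientation: [179.3, -0.1, 71.3]
ft_force: [1.8, -4.0, 28.7]
opening: 12.8
grip_force: 83.8
```

```bash
python3 ang.py pics/s14c.png; python3 ext.py 2>/dev/null
```

```text
[[-52.0, 36.0], [-50.0, 38.0], [-46.0, 37.0], [-44.0, 39.0], [-40.0, 38.0], [-38.0, 38.0], [-34.0, 39.0], [-32.0, 37.0], [-28.0, 39.0], [-26.0, 37.0], [-22.0, 39.0]]
mouth-up angle 2.274206557820007
[539.1  -7.   87.9] [ 2.6 -3.5 28.8]
scene front a [30.4 47.6 66.7] l [-28.5  32.5] z [71.  79.  80.7]
scene tail a [-107.6  -93.6  -80.4] l [-29.6  32. ] z [72.3 79.  80.6]
scene handle a [-55.2 -38.5 -21.2] l [-5.7  9.6] z [111.6 122.8 126.4]
rim y [-52.7  58.5]
top front a [58.2 65.8 69.5] l [-25.   30.5] z [75.7 79.7 80.6]
top tail a [-106.1 -102.1  -95.4] l [-27.3  23.3] z [78.3 79.7 80.8]
rim y [-55.2  53.4]
```

>>> send_rows:
  linear:
    - [0,0,0.08]
    - [0.0,0.03,0]
    - [0.0,0.025,0]
    - [0,0,-0.05]
    - [0,0,-0.04]
    - [0,0,-0.02]
    - [0,0,-0.01]
    - [0,0,0]
  twist: [0,0,0,0,0,0,0,0]

```text
time: 23.85
position: [539.1, -2.2, 84.6]
orientation: [179.2, 0.0, 71.3]
ft_force: [-1.4, -8.6, 47.6]
opening: 13.3
grip_force: 86.2
```

```bash
python3 ang.py pics/s15c.png; python3 ext.py 2>/dev/null
```

```text
[[-52.0, 40.0], [-50.0, 41.0], [-46.0, 43.0], [-44.0, 40.0], [-40.0, 42.0], [-38.0, 41.0], [-34.0, 43.0], [-32.0, 41.0], [-28.0, 41.0], [-26.0, 42.0], [-22.0, 41.0]]
mouth-up angle 0.6903822412504514
[539.2  -2.1  84.7] [-2.4 -8.7 47.5]
scene front a [30.8 48.3 65.4] l [-28.4  31.8] z [69.1 74.4 77.2]
scene tail a [-109.9  -97.1  -80.1] l [25.7 32.1] z [67.2 72.2 76.9]
scene handle a [-54.9 -36.1 -20.7] l [-6.9  9.5] z [108.6 120.1 125.9]
rim y [-52.6  64.2]
top front a [54.3 62.5 68. ] l [-25.   29.1] z [72.7 75.3 77.1]
rim y [-55.2  53.3]
```

>>> send_rows:
  linear:
    - [-0.01,-0.028,-0.01]
    - [-0.01,-0.028,-0.01]
    - [-0.01,-0.028,0]
    - [-0.01,-0.028,0]
    - [0,0,0]
  twist: [0,0,0,0,0]

```text
time: 24.42
position: [533.4, -12.3, 79.5]
orientation: [179.6, -0.1, 71.3]
ft_force: [1.4, -4.9, 20.8]
opening: 13.0
grip_force: 82.4
```

```bash
sed -i 's/abs(z+13)<6/abs(z+5)<13/g' ext.py; python3 ang.py pics/s16c.png; python3 ext.py 2>/dev/null
```

```text
[[-52.0, 45.0], [-50.0, 49.0], [-46.0, 50.0], [-44.0, 50.0], [-40.0, 48.0], [-38.0, 47.0], [-34.0, 47.0], [-32.0, 47.0], [-28.0, 45.0], [-26.0, 45.0], [-22.0, 47.0]]
mouth-up angle -5.04081182559239
[533.3 -12.4  79.4] [ 1.5 -5.2 21.4]
scene front a [30.3 44.5 61.3] l [-28.2  32.6] z [61.8 65.2 68.5]
scene tail a [-115.   -98.1  -80.4] l [-27.8  31.7] z [63.2 78.3 86.8]
scene handle a [-54.5 -37.6 -20.4] l [-0.6 10.7] z [102.2 111.6 120.7]
rim y [-52.7  57.1]
top front a [60.6 63.1 63.9] l [-5.8 29.7] z [62.7 65.1 68.1]
top tail a [-114.5 -111.8  -96.4] l [-27.5  29.2] z [66.4 75.9 86.1]
rim y [-55.2  53.6]
```

>>> send_rows:
  linear:
    - [-0.021,-0.062,0.03]
    - [-0.016,-0.047,0.07]
    - [-0.016,-0.047,0.05]
    - [-0.016,-0.047,0.04]
    - [-0.016,-0.047,0.03]
    - [-0.01,-0.028,0.02]
    - [0,0,0]
    - [0,0,0]
    - [0,0,0]
    - [0,0,0]
    - [0,0,0]
    - [0,0,0]
  twist: [0,0,0,0,0,0,0,0,0,0,0,0]

```text
time: 25.57
position: [521.9, -38.0, 100.9]
orientation: [180.0, -0.2, 71.4]
ft_force: [2.2, 3.5, 1.2]
opening: 13.1
grip_force: 79.3
```

```bash
python3 ang.py pics/s17c.png; python3 ext.py 2>/dev/null|grep -v rim; python3 cav.py
```

```text
[[-52.0, 41.0], [-50.0, 47.0], [-46.0, 49.0], [-44.0, 57.0], [-40.0, 60.0], [-38.0, 64.0], [-34.0, 62.0], [-32.0, 61.0], [-28.0, 60.0], [-26.0, 58.0], [-22.0, 55.0]]
mouth-up angle 25.750802127723844
[521.9 -38.  100.9] [2.5 5.4 2.8]
scene tail a [-101.5  -87.5  -81.1] l [24.7 31.7] z [ 99.2 105.3 108.4]
scene handle a [-79.5 -56.9 -20.4] l [-19.3  19. ] z [124.1 131.7 140.6]
top handle a [-79.7 -77.3 -73.4] l [-19.2  17.5] z [134.9 138.4 141.6]
scene A 84 q 66.0 y -37.0 z 22.0
scene A 80 q 73.0 y 2.0 z 23.0
q -2.2161443923449706 Y 35.63503738145201 tcpz 100.9160621344417
```

>>> send_rows:
  linear:
    - [0,0,0]
    - [0,0,0]
    - [0,0,0]
    - [0,0,0]
    - [0,0,0]
    - [0,0,0.1]
    - [0,0,0.08]
    - [-0.04,-0.118,0]
    - [-0.04,-0.118,0]
    - [0,0,-0.12]
    - [0.029,0.085,-0.05]
    - [0.018,0.052,-0.025]
    - [0.018,0.052,-0.025]
    - [0.015,0.043,-0.03]
    - [0.015,0.043,-0.03]
    - [0.026,0.076,-0.06]
    - [0,0,-0.02]
    - [0,0,0]
  twist: [0,0,0,0,0,0,0,0,0,0,0,0,0,0,0,0,0,0]

```text
time: 27.32
position: [526.6, -26.2, 84.5]
orientation: [179.9, -0.1, 71.5]
ft_force: [0.7, 5.0, 10.8]
opening: 13.0
grip_force: 81.0
```

```bash
python3 ang.py pics/s18c.png; python3 ext.py 2>/dev/null; python3 cav.py
```

```text
[[-52.0, 43.0], [-50.0, 41.0], [-46.0, 41.0], [-44.0, 42.0], [-40.0, 42.0], [-38.0, 42.0], [-34.0, 41.0], [-32.0, 42.0], [-28.0, 42.0], [-26.0, 43.0], [-22.0, 42.0]]
mouth-up angle 0.7783793932818672
[526.6 -26.2  84.6] [ 1.4  5.5 10.6]
scene front a [30.1 47.6 64.6] l [-28.4  32.5] z [70.1 79.9 83.3]
scene tail a [-110.4  -95.1  -80.5] l [-28.8  31.7] z [70.9 80.6 83.7]
scene handle a [-56.6 -39.5 -20.5] l [-6.6 10.4] z [107.9 121.  126.3]
rim y [-52.9  62. ]
top tail a [-108.5  -96.5  -82.5] l [-27.4  29.6] z [79.4 83.2 87. ]
rim y [-52.3  54.2]
scene A 40 q 12.0 y -22.0 z 21.0
scene A 83 q 66.0 y -37.0 z 22.0
scene A 81 q 73.0 y 3.0 z 22.0
q -1.5466676323187771 Y 48.175022302416345 tcpz 84.63665473034496
```

>>> send_rows:
  linear:
    - [0,0,0.02]
    - [0,0,0]
  twist: [0,0]

```text
time: 27.73
position: [525.3, -27.1, 85.5]
orientation: [-180.0, -0.0, 71.4]
ft_force: [0.6, 0.6, -3.3]
opening: 13.0
grip_force: 79.1
```

>>> send_rows:
  linear:
    - [0,0,0]
    - [0,0,0]
    - [0,0,0]
    - [-0.013,-0.038,0.04]
    - [-0.013,-0.038,0.03]
    - [0,0,0]
  twist: [0,0,0,0,0,0]
  gripper: -0.3

```text
time: 28.23
position: [522.9, -36.2, 93.0]
orientation: [179.9, 0.0, 71.3]
ft_force: [1.0, 0.8, 0.1]
opening: 30.2
grip_force: 0.0
```

>>> send_rows:
  linear:
    - [0,0,0]
    - [0,0,0]
    - [0,0,0]
    - [0,0,0]
    - [0,0,0]
  twist: [0,0,0,0,0]
  gripper: -1

```text
time: 28.65
position: [522.9, -35.6, 92.6]
orientation: [180.0, 0.0, 71.4]
ft_force: [0.2, -2.8, 5.6]
opening: 12.9
grip_force: 58.7
```

```bash
python3 ang.py; python3 ext.py 2>/dev/null
```

```text
[[-52.0, 35.0], [-50.0, 34.0], [-46.0, 35.0], [-44.0, 34.0], [-40.0, 34.0], [-38.0, 34.0], [-34.0, 34.0], [-32.0, 34.0], [-28.0, 34.0], [-26.0, 33.0], [-22.0, 34.0]]
mouth-up angle -2.022240571131988
[522.9 -35.6  92.5] [-0.4 -2.   4.9]
scene front a [30.3 42.6 55.5] l [-27.1  31.3] z [76.8 80.6 83.6]
scene tail a [-119.9 -100.   -80.3] l [-29.2  30.6] z [77.1 80.5 83.2]
scene handle a [-66.2 -43.5 -20.2] l [-5.8 10.4] z [115.4 124.3 127.6]
rim y [-56.8  61.9]
top tail a [-117.2  -99.4  -80.5] l [-27.4  29.8] z [78.6 82.3 85.7]
rim y [-51.  53.]
```

>>> send_rows:
  linear:
    - [0,0,0.15]
    - [0,0,0.15]
    - [-0.02,-0.1,0]
    - [-0.04,-0.2,0]
    - [-0.04,-0.2,0]
    - [-0.04,-0.2,0]
    - [-0.04,-0.2,0]
    - [-0.04,-0.2,0]
    - [-0.04,-0.2,0]
    - [-0.04,-0.2,0]
    - [-0.04,-0.2,0]
    - [-0.01,0,0]
    - [0,0,-0.3]
    - [0,0,-0.2]
    - [0,0,-0.1]
    - [0,0,0]
    - [0,0,0]
  twist: [0,0,0,0,0,0,0,0,0,0,0,0,0,0,0,0,0]

```text
time: 30.22
position: [487.4, -205.0, 62.0]
orientation: [-179.9, -0.0, 71.4]
ft_force: [0.4, -0.6, -2.8]
opening: 13.3
grip_force: 58.9
```

```bash
python3 cav.py
```

```text
top A 61 q 73.0 y 1.0 z 24.0
top A 63 q 66.0 y -38.0 z 25.0
top A 58 q 9.0 y -24.0 z 25.0
top A 60 q -28.0 y -38.0 z 25.0
scene A 82 q -29.0 y -36.0 z 21.0
scene A 60 q 8.0 y -22.0 z 23.0
scene A 87 q 66.0 y -37.0 z 22.0
scene A 78 q 74.0 y 2.0 z 22.0
q 20.283504674149828 Y -133.76687537594154 tcpz 63.17688969816484
```

>>> send_rows:
  linear:
    - [0.026,0.076,0]
    - [0.012,0.036,0.09]
    - [0.012,0.036,0.09]
    - [0.018,0.052,0.085]
    - [0.018,0.052,0.085]
    - [0.016,0.047,0.055]
    - [0.016,0.047,0.055]
    - [0.015,0.043,0.04]
    - [0.015,0.043,0.04]
    - [0,0,0]
    - [0,0,0]
    - [0,0,0]
    - [0,0,0]
    - [0,0,0]
    - [0,0,0]
    - [0,0,0]
    - [0,0,0]
    - [0,0,0]
    - [0,0,0]
  twist: [0,0,0,0,0,0,0,0,0,0,0,0,0,0,0,0,0,0,0]

```text
time: 31.9
position: [503.0, -162.7, 118.3]
orientation: [179.8, 0.1, 71.4]
ft_force: [-3.2, -5.0, 4.2]
opening: 13.0
grip_force: 59.4
```

```bash
python3 ang.py pics/s20c.png
```

```text
[[-52.0, 11.0], [-50.0, 12.0], [-46.0, 12.0], [-44.0, 14.0], [-40.0, 16.0], [-38.0, 17.0], [-34.0, 18.0], [-32.0, 20.0], [-28.0, 22.0], [-26.0, 23.0], [-22.0, 23.0]]
mouth-up angle 23.74150417596914
[ 503.  -162.7  118.3] [-4.1 -5.3  4.2]
```

>>> send_rows:
  linear:
    - [0.008,0.024,0.02]
    - [0.008,0.024,0.02]
    - [0,0,0]
    - [0,0,0]
    - [0,0,0]
    - [0,0,0]
    - [0,0,0]
    - [0,0,0]
    - [0,0,0]
    - [0,0,0]
    - [0,0,0]
    - [0,0,0]
    - [0,0,0]
  twist: [0,0,0,0,0,0,0,0,0,0,0,0,0]

```text
time: 33.03
position: [504.4, -158.1, 122.0]
orientation: [179.9, 0.1, 71.4]
ft_force: [-2.9, -6.4, 1.5]
opening: 12.8
grip_force: 58.9
```

```bash
python3 ang.py pics/s21c.png
```

```text
[[-52.0, 7.0], [-50.0, 10.0], [-46.0, 10.0], [-44.0, 13.0], [-40.0, 13.0], [-38.0, 15.0], [-34.0, 17.0], [-32.0, 18.0], [-28.0, 20.0], [-26.0, 21.0], [-22.0, 22.0]]
mouth-up angle 26.418507931554803
[ 504.4 -158.1  122. ] [-4.3 -5.9  2.1]
```

>>> send_rows:
  linear:
    - [-0.01,-0.03,0.12]
    - [0,0,0.2]
    - [0,0,0.16]
    - [-0.03,0.1,0]
    - [-0.05,0.18,0]
    - [-0.05,0.18,0]
    - [-0.05,0.18,0]
    - [-0.05,0.18,0]
    - [-0.05,0.18,0]
    - [-0.05,0.18,0]
    - [-0.05,0.18,0]
    - [-0.05,0.18,0]
    - [-0.05,0.18,0]
    - [-0.01,0.04,0]
    - [0,0,0]
    - [0,0,-0.2]
    - [0,0,-0.2]
    - [0,0,-0.05]
    - [0,0,0]
    - [0,0,0]
  twist: [0,0,0,0,0,0,0,0,0,0,0,0,0,0,0,0,0,0,0,0]

```text
time: 34.75
position: [454.2, 15.3, 123.6]
orientation: [-180.0, 0.0, 71.3]
ft_force: [0.2, 0.1, -2.3]
opening: 13.5
grip_force: 59.3
```

```bash
python3 ang.py pics/s22c.png; python3 cav.py
```

```text
[[-52.0, 8.0], [-50.0, 9.0], [-46.0, 10.0], [-44.0, 11.0], [-40.0, 15.0], [-38.0, 14.0], [-34.0, 16.0], [-32.0, 20.0], [-28.0, 20.0], [-26.0, 20.0], [-22.0, 22.0]]
mouth-up angle 26.17783649664723
[454.4  15.2 123.9] [ 0.1 -0.8 -1.3]
top A 60 q 72.0 y 0.0 z 24.0
top A 63 q 66.0 y -38.0 z 24.0
top A 50 q 10.0 y -24.0 z 26.0
top A 43 q -27.0 y -40.0 z 26.0
scene A 80 q -29.0 y -36.0 z 21.0
scene A 65 q 8.0 y -21.0 z 23.0
scene A 88 q 66.0 y -37.0 z 22.0
scene A 78 q 74.0 y 2.0 z 22.0
q -83.25381683883728 Y 64.13556665151759 tcpz 123.95512935516042
```

>>> send_rows:
  linear:
    - [0,0,-0.07]
    - [0,0,-0.07]
    - [0,0,-0.07]
    - [0,0,-0.07]
    - [0,0,-0.04]
    - [0,0,-0.02]
    - [0,0,-0.02]
    - [0,0,-0.02]
    - [0,0,0]
  twist: [0,0,0,0,0,0,0,0,0]

```text
time: 35.65
position: [457.7, 13.1, 89.7]
orientation: [179.4, 0.1, 71.3]
ft_force: [-4.7, -11.4, 39.4]
opening: 13.2
grip_force: 80.8
```

```bash
python3 ang.py pics/s23c.png; python3 ext.py 2>/dev/null
```

```text
[[-52.0, 35.0], [-50.0, 35.0], [-46.0, 36.0], [-44.0, 35.0], [-40.0, 36.0], [-38.0, 36.0], [-34.0, 35.0], [-32.0, 36.0], [-28.0, 36.0], [-26.0, 37.0], [-22.0, 37.0]]
mouth-up angle 2.3214040641585276
[457.7  13.2  89.7] [ -5.4 -12.1  39.5]
scene front a [30.5 45.9 60.9] l [-27.7  32.8] z [75.3 81.4 84.5]
scene tail a [-113.3  -97.2  -80.7] l [-28.5  31.4] z [74.3 78.4 81.5]
scene handle a [-61.3 -40.9 -21.3] l [-7.1 10.9] z [112.6 122.4 126.6]
rim y [-52.6  64. ]
top front a [51.4 59.8 64. ] l [-25.1  30.8] z [80.4 83.7 87.1]
top tail a [-111.9 -107.3  -99.4] l [-27.3  29. ] z [76.7 80.2 83.2]
rim y [-55.1  54.6]
```

>>> send_rows:
  linear:
    - [0,0,0.08]
    - [0.005,0.03,0]
    - [0.005,0.03,0]
    - [0,0,-0.05]
    - [0,0,-0.04]
    - [0,0,-0.02]
    - [0,0,-0.02]
    - [0,0,0]
  twist: [0,0,0,0,0,0,0,0]

```text
time: 36.47
position: [459.4, 20.0, 83.9]
orientation: [179.3, 0.0, 71.3]
ft_force: [5.3, -6.1, 34.9]
opening: 13.1
grip_force: 81.8
```

```bash
python3 ang.py pics/s24c.png; python3 ext.py 2>/dev/null
```

```text
[[-52.0, 44.0], [-50.0, 43.0], [-46.0, 42.0], [-44.0, 41.0], [-40.0, 42.0], [-38.0, 43.0], [-34.0, 42.0], [-32.0, 41.0], [-28.0, 41.0], [-26.0, 41.0], [-22.0, 40.0]]
mouth-up angle -5.881924894093396
[460.2  20.3  84. ] [ 5.  -5.4 34.2]
scene front a [30.6 45.1 59.7] l [-27.8  32.4] z [68.8 73.2 76.1]
scene tail a [-114.5  -97.9  -80.3] l [-29.7  32.2] z [69.2 84.9 88.6]
scene handle a [-58.3 -37.9 -20.4] l [-4.5 11. ] z [106.8 118.2 125.4]
rim y [-52.6  58.4]
top front a [48.9 57.7 62.5] l [-24.9  30.7] z [70.7 74.  78.1]
top tail a [-112.6 -108.3 -100.5] l [-27.   29.5] z [83.4 88.2 91.3]
rim y [-55.1  54.5]
```

>>> send_rows:
  linear:
    - [-0.021,-0.062,-0.01]
    - [-0.02,-0.057,-0.01]
    - [-0.016,-0.047,0.03]
    - [-0.016,-0.047,0.06]
    - [-0.016,-0.047,0.04]
    - [-0.016,-0.047,0.03]
    - [-0.016,-0.047,0.03]
    - [-0.013,-0.038,0.02]
    - [0,0,0]
    - [0,0,0]
    - [0,0,0]
    - [0,0,0]
    - [0,0,0]
    - [0,0,0]
    - [0,0,0]
    - [0,0,0]
    - [0,0,0]
  twist: [0,0,0,0,0,0,0,0,0,0,0,0,0,0,0,0,0]

```text
time: 38.03
position: [442.3, -16.0, 99.0]
orientation: [180.0, -0.2, 71.4]
ft_force: [2.7, 7.7, 5.3]
opening: 13.4
grip_force: 77.4
```

```bash
python3 ang.py pics/s25c.png; python3 cav.py
```

```text
[[-52.0, 50.0], [-50.0, 56.0], [-46.0, 63.0], [-44.0, 65.0], [-40.0, 64.0], [-38.0, 61.0], [-34.0, 61.0], [-32.0, 60.0], [-28.0, 57.0], [-26.0, 58.0], [-22.0, 53.0]]
mouth-up angle -2.309830239911307
[442.3 -16.   99. ] [3.  7.8 4.4]
top A 59 q 72.0 y 0.0 z 25.0
top A 63 q 66.0 y -38.0 z 26.0
top A 59 q 9.0 y -24.0 z 25.0
scene A 62 q -96.0 y 27.0 z 21.0
scene A 81 q -29.0 y -36.0 z 21.0
scene A 67 q 8.0 y -21.0 z 22.0
scene A 88 q 66.0 y -37.0 z 21.0
scene A 77 q 73.0 y 2.0 z 22.0
q -84.58949983217215 Y 30.54553732174497 tcpz 99.0392949624403
```

>>> send_rows:
  linear:
    - [0,0,0]
    - [0,0,0]
    - [0,0,0.1]
    - [0,0,0.08]
    - [-0.035,-0.101,0]
    - [-0.035,-0.101,0]
    - [0,0,-0.1]
    - [0.029,0.085,-0.05]
    - [0.015,0.043,-0.02]
    - [0.015,0.043,-0.02]
    - [0.015,0.043,-0.03]
    - [0.015,0.043,-0.03]
    - [0.026,0.076,-0.055]
    - [0,0,-0.02]
    - [0,0,0]
  twist: [0,0,0,0,0,0,0,0,0,0,0,0,0,0,0]

```text
time: 39.43
position: [447.1, -3.8, 85.5]
orientation: [179.9, -0.1, 71.4]
ft_force: [-0.6, 4.1, 14.3]
opening: 13.4
grip_force: 78.8
```

>>> send_rows:
  linear:
    - [0,0,0.1]
    - [0,0,0.2]
    - [0,0,0.2]
    - [0,0,0.1]
    - [0,0,0]
    - [0,0,0]
  twist: [0,0,0,0,0,0]

```text
time: 39.93
position: [446.1, -4.5, 144.3]
orientation: [-180.0, -0.0, 71.4]
ft_force: [-0.1, 0.3, -3.9]
opening: 13.3
grip_force: 76.5
```

```bash
python3 ang.py pics/s26c.png; python3 cav.py; python3 - <<'E'
from h import *
c=cam("top"); s=c['image'][180:350,230:460]; cv2.imwrite('pics/t26.png',cv2.resize(s,None,fx=3,fy=3))
V=c['image'].max(2); M=np.zeros((480,640),np.uint8); M[215:335,395:465]=(V[215:335,395:465]<40)*255
M=cv2.morphologyEx(M,cv2.MORPH_OPEN,np.ones((5,5),np.uint8))
ct=max(cv2.findContours(M,0,2)[0],key=cv2.contourArea)[:,0]
print(cv2.minAreaRect(ray(c,ct,6)[:,:2].astype(np.float32)))
E
```

```text
[[-52.0, 45.0], [-50.0, 44.0], [-46.0, 45.0], [-44.0, 42.0], [-40.0, 44.0], [-38.0, 44.0], [-34.0, 44.0], [-32.0, 44.0], [-28.0, 43.0], [-26.0, 44.0], [-22.0, 42.0]]
mouth-up angle -3.6840130082128892
[445.7  -4.4 143.8] [-0.1 -0.4 -2.4]
top A 57 q 72.0 y 1.0 z 25.0
top A 62 q 66.0 y -38.0 z 25.0
top A 59 q 9.0 y -24.0 z 24.0
scene A 62 q -99.0 y -37.0 z 22.0
scene A 63 q -96.0 y 27.0 z 22.0
scene A 81 q -29.0 y -36.0 z 22.0
scene A 67 q 8.0 y -21.0 z 22.0
scene A 88 q 66.0 y -37.0 z 22.0
scene A 78 q 74.0 y 2.0 z 22.0
q -85.33291912379771 Y 42.62094834521882 tcpz 143.59060541259495Traceback (most recent call last):
  File "<stdin>", line 5, in <module>
ValueError: max() iterable argument is empty
```

View pics/t26.png

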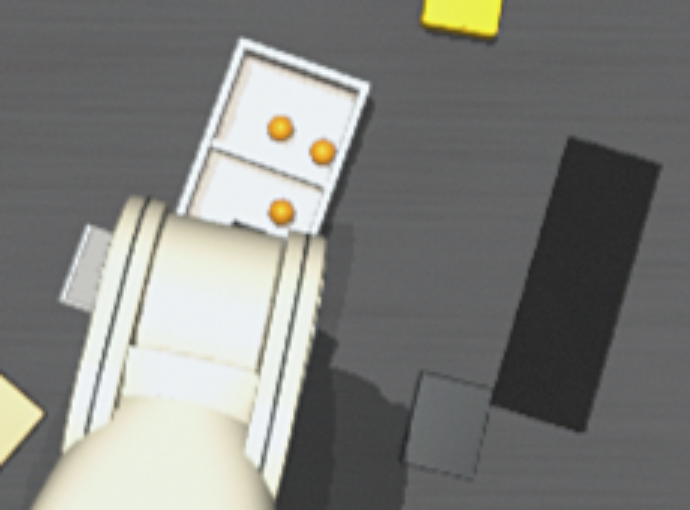

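```bash
python3 - <<'E'
from h import *
c=dict(np.load('top0.npz'))
uv=np.array([[568,137],[660,163],[583,432],[492,403]])/3+[230,180]
P=ray(c,uv,6)[:,:2]; print(P.round(1),P.mean(0)); print(cv2.minAreaRect(P.astype(np.float32)))
d=(P[0]+P[1]-P[2]-P[3]); print(np.degrees(np.arctan2(d[1],d[0])))
E
python3 ext.py 2>/dev/null
```

```text
[[ 594.3 -287. ]
 [ 574.1 -362.9]
 [ 354.3 -299. ]
 [ 376.5 -225. ]] [ 474.75451608 -293.48269997]
((475.1173400878906, -293.2451171875), (78.50654602050781, 228.917724609375), 73.7825698852539)
-16.051618314936533
scene front a [30.4 45.3 61. ] l [-27.4  32.9] z [129.7 137.8 140.8]
scene tail a [-114.1  -97.5  -80.5] l [-30.6  32.5] z [129.9 143.3 146.4]
scene handle a [-59.2 -40.2 -20.7] l [-1.6 12.2] z [166.5 177.2 185.3]
rim y [-52.7  56.9]
top tail a [-111.8 -101.1  -89.5] l [-26.8  29.8] z [142.3 146.5 149.8]
rim y [-55.1  54.6]
```

>>> send_rows:
  linear:
    - [0.02,-0.1,0]
    - [0.04,-0.2,0]
    - [0.04,-0.22,0]
    - [0.04,-0.22,0]
    - [0.04,-0.22,0]
    - [0.04,-0.22,0]
    - [0.04,-0.22,0]
    - [0.04,-0.22,0]
    - [0.04,-0.22,0]
    - [0.04,-0.22,0]
    - [0.04,-0.22,0]
    - [0.04,-0.22,0]
    - [0.04,-0.22,0]
    - [0.04,-0.22,0]
    - [0.04,-0.02,0]
    - [0,0,0]
    - [0,0,0]
  twist: [0,0.14,0.15,0.15,0.15,0.15,0.15,0.15,0.15,0.15,0.15,0.15,0.15,0.15,0.12,0,0]

```text
time: 41.65
position: [503.8, -300.9, 144.1]
orientation: [180.0, -0.1, 163.9]
ft_force: [-0.2, 0.6, -2.6]
opening: 13.2
grip_force: 76.3
```

Down to the mat (contact expected at TCP ≈ 46–50), pressing lightly to level.

>>> send_rows:
  linear:
    - [-0.02,0,-0.3]
    - [-0.02,0,-0.3]
    - [0,0,-0.2]
    - [0,0,-0.08]
    - [0,0,-0.05]
    - [0,0,-0.03]
    - [0,0,-0.02]
    - [0,0,0]
    - [0,0,0]
  twist: [0,0,0,0,0,0,0,0,0]

```text
time: 42.4
position: [500.7, -300.8, 47.8]
orientation: [-180.0, 0.1, 164.1]
ft_force: [-0.2, 0.1, -2.6]
opening: 13.2
grip_force: 76.5
```

>>> send_rows:
  linear:
    - [0,0,-0.02]
    - [0,0,-0.02]
    - [0,0,-0.02]
    - [0,0,0]
    - [0,0,0]
  twist: [0,0,0,0,0]

```text
time: 42.82
position: [500.0, -301.0, 44.8]
orientation: [-179.9, 0.2, 164.0]
ft_force: [-14.6, 6.5, 32.0]
opening: 13.2
grip_force: 81.3
```

>>> send_rows:
  linear:
    - [0,0,0.02]
    - [0,0,0]
  twist: [0,0]

```text
time: 42.98
position: [500.5, -301.0, 44.8]
orientation: [-179.9, 0.1, 164.0]
ft_force: [-6.8, 4.0, 19.8]
opening: 13.3
grip_force: 79.4
```

>>> send_rows:
  linear:
    - [0,0,0]
    - [0,0,0]
    - [0,0,0]
    - [0,0,0]
    - [0,0,0.1]
    - [0,0,0.3]
    - [0,0,0.3]
    - [0,0,0.3]
    - [0,0,0.3]
    - [0,0.2,0.2]
    - [0,0.3,0]
    - [0,0.3,0]
    - [0,0.3,0]
    - [0,0,0]
    - [0,0,0]
    - [0,0,0]
  twist: [0,0,0,0,0,0,0,0,0,0,0,0,0,0,0,0]
  gripper: 0

```text
time: 44.32
position: [500.4, -190.7, 193.3]
orientation: [-180.0, 0.0, 164.1]
ft_force: [0.5, 0.0, 1.7]
opening: 42.5
grip_force: 0.0
```

```bash
sed -e '/^c=dict/c c=cam("top"); W=cloud(c); im=c["image"]' -e 's/; W=cloud(c); im=c\[.image.\].astype(int)$//' m.py > m2.py; python3 m2.py 2>&1 | grep -E "shaker|mat|yellow|Err"; python3 cav.py
```

```text
rect('shaker roof',(Z>25)&(Z<50),(390,215,465,335),37+6)
ValueError: max() iterable argument is empty
top A 61 q 73.0 y 0.0 z 25.0
top A 63 q 66.0 y -38.0 z 24.0
top A 57 q 9.0 y -24.0 z 25.0
top A 60 q -28.0 y -38.0 z 25.0
top A 58 q -98.0 y 25.0 z 25.0
top A 59 q -100.0 y -38.0 z 25.0
scene A 69 q -99.0 y -37.0 z 22.0
scene A 64 q -97.0 y 27.0 z 22.0
scene A 83 q -29.0 y -36.0 z 21.0
scene A 61 q 8.0 y -22.0 z 23.0
scene A 88 q 66.0 y -37.0 z 22.0
scene A 78 q 74.0 y 2.0 z 22.0
q 27.026401609710568 Y -116.5640750754462 tcpz 192.71116820511205
```

```bash
python3 - <<'E'
from h import *
for n in("scene","top"):
    c=cam(n); W=cloud(c); x=np.array([np.cos(np.radians(-16.05)),np.sin(np.radians(-16.05)),0]); y=np.array([-x[1],x[0],0])
    P=W-[475,-293.4,0]; a=P@x; l=P@y; Z=W[...,2]
    for nm,lo,hi in(("roof",34,52),("handle",75,100)):
        m=(abs(a)<130)&(abs(l)<60)&(Z>lo)&(Z<hi)
        if m.sum()>20:
            print(n,nm,m.sum(),'a',np.percentile(a[m],[1,99]).round(1),'l',np.percentile(l[m],[1,99]).round(1),'z',np.percentile(Z[m],[5,50,95]).round(1))
            k=np.linalg.lstsq(np.c_[a[m],l[m],np.ones(m.sum())],Z[m],rcond=None)[0]; print('slopes',k.round(3))
print(env.get_obs()['time'])
E
```

```text
scene roof 1405 a [-83.2  92.5] l [-27.3  30.8] z [37.6 41.8 45.1]
slopes [-3.0000e-03 -3.0000e-03  4.1792e+01]
scene handle 206 a [-29.   40.2] l [-5.8  9.1] z [77.3 85.5 88.9]
slopes [-1.6000e-02 -2.4600e-01  8.5548e+01]
44.5667
```

```bash
python3 -c "
from bench import env
print(env.close_job())"
```

```text
the job is handed in; nothing more can be done
None
```

The job is handed in at about 45 s of the 64 s. The final camera check showed all six balls in the mould, two in each cavity, and the shaker standing level on its mat about 5 mm from the middle with the gripper clear. The hand-in gave no verdict.

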